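# Set the carved tile in its board and hold the magnifier over it

## Robot

A 7-joint arm with a two-finger parallel gripper is mounted at the origin on the work surface. World frame = base frame: x ahead of the robot, y to its left, z up, the work surface at z = 0. Lengths are in m, angles in rad, forces in N, time in s.
With the tool pointing down it reaches from about 0.35 to 0.775 m from the base axis. Payload 3.1 kg.
Tool frame: the origin (TCP) lies at the centre of the arm's flange, where the gripper is bolted on; the fingertips stand 173 mm ahead of it and the grasp point (between the pads) lies 155 mm ahead of it (robot.pinch_z is the distance from the TCP to the grasp point, in m); z points along the fingers, y is the line along which they close (so a half turn about z gives the same grasp; the last joint's range is limited). The gripper opens to 85 mm and grips with 20 to 120 N. Pads are 22 mm wide; open, the fingers measure 114 mm over their backs; the gripper's body (76 mm by 85 mm) begins 54 mm behind the grasp point. The pads swing forward as they close: fully open they stand 13 mm farther back than shut.
Start: joints at [1.128, 0.311, 0.014, 1.512, -0.004, 1.319, -0.027], TCP at [0.215, -0.506, 0.405] pointing down, gripper open.
Joint ranges: [-2.7, 2.7], [-0.3, 1.91], [-1.27, 1.3], [0.12, 2.57], [-1.44, 4.58], [0.2, 2.03], [-3.05, 3.05]. Speed limits (rad/s): [2.79, 2.79, 3.14, 3.14, 3.14, 3.14, 3.14].

## Interface

Orientations are given as a unit quaternion [x, y, z, w].
In Python, from rig import robot gives the robot as it stands.
- The arm moves only by the tool carry_out, never from a script. Its argument "rows" is a list of rows, each a list of 3 entries, a list of its own where there are three numbers: the shift along the tool's x, y, z in cm, then the turn, a rotation vector about the tool's x, y, z in degrees, then the finger opening in cm, from 0 to 8.54. In form: [[[tx, ty, tz], [rx, ry, rz], gripper], ...]. A call has 1 to 12 rows; each row shifts and turns the commanded pose from where the row before left it, along the tool's axes as they then stand; what a row does not reach is not made up. A row lasts 1/12 s, in which the tool goes at most 41.7 mm and 7.16 degrees, less where a joint would pass 70% of its speed; a pose out of reach is approached as far as the arm can. A call is refused whole if a number of a shift passes 4.17 or a number of a turn 7.16, either way. A call with a gripper value outside its range is refused whole. The fingers move at their own pace and stop on an object; the grip force is fixed at half the most. Time passes only in rows, so rows that do not move let the fingers close. It gives the time, the measured TCP pose, the force, the opening and the grip force at its end, in the units of the state.
- robot.observe(): the state, without advancing time (a new reading comes with each control period).
- robot.grab_frame(name): name is "scene" or "top"; returns a dict with "image" (400x640x3 uint8, red, green, blue), "intrinsics" (3x3 intrinsics, pixels), "distortion" ([k1, k2, p1, p2, k3] as OpenCV has them; the pictures are not rectified), "rvec" (rotation vector, rad) and "tvec" (3), from world to camera coordinates, as OpenCV has them. Camera axes: x right, y down, z forward; pixel columns grow to the right and rows downward; lengths in m; the calibration is good to about 2 mm. A picture is of the moment at which its call begins. There is no depth.
- robot.finish_job(): hands the job in; it is judged then, once.
The state is a dict: "clock": time; "q": joint angles; "dq": joint speeds; "joint_torque": joint torques, N m; "tcp_pos": TCP position; "orientation": TCP orientation; "ft_force": force on the tool from outside, world axes, zero at the start; "torque": the same for the moment, N m; "gripper_width": finger opening in m; "grip_force": force on a finger pad.
Only numpy, scipy, OpenCV 4.12 (cv2) and the standard library are available. Lean on these libraries where they do the work, as an engineer would, in place of code of your own. Each camera call takes 0.05 s, during which the arm holds its last target. There are 200 camera calls.

## Task

Lay the carved rosette tile, face up, flat and square in the pocket of the carving board without dropping it, and let go of it. Then fetch the rectangular hand magnifier, carry it clear over the block of palm gouges and finish still holding it over the tile for the carver to look through: lens level, centred on the tile, its long sides along the tile's long sides, about 2 cm above the carving and touching neither tile nor board. The program ends with the magnifier held still in the gripper; the magnifier must never touch the tile, and the uncarved blank, the tools and the other things stay where they are.

Things in the scene. Friction and masses are not known exactly. Their poses are not given: they have to be found in the camera images.
- tile: Carved tile: loose light wood slab 110 x 64 x 20 mm (x, y, z), sides plain; face with dark-edged rosette, leaves and border, carving up to 25 mm above the underside. Origin: centre of underside; x along 110 mm, z up out of the face. Starts face up, x roughly along world y, in one of two places at the left, the blank in the other. 0.07 to 0.14 kg. Fits the pocket either way round.
- blank: Uncarved blank of the same 110 x 64 x 20 mm, plain, slightly darker wood; origin and axes as the tile's. Loose bystander, leave alone.
- board: Carving board fixed to the bench: plywood 200 x 130 x 12 mm (x, y, z) with dark rails round a pocket; four brass wing bolts 8 mm high on it at x +-90, y +-52 mm. Origin: centre of its underside; x along its length, which points away from the robot within 0.3 rad.
- board_pocket (a point): Centre of the pocket's floor, 12 mm above the bench; axes as the board's. Pocket 114 x 68 mm (2 mm spare on each side of the tile), walled by rails 18 mm wide and 8 mm high (tops 20 mm above the bench). Each long rail has a 50 mm wide finger notch at its middle, down to the plywood. A seated tile stands 12 mm above the rails, its carving 37 mm above the bench.
- magnifier: Rectangular hand magnifier lying flat at the right, beyond the gouge block: bright metal rim 110 x 62 mm, 10 mm thick, clear glass inside; brass ferrule; red-brown handle 100 mm long, 20 wide (y), 18 high, at x -67 to -167 mm. Origin: centre of the lens at the level of the flat underside; x along the long sides, handle to -x, z up. 0.11 to 0.18 kg; starts with the handle towards the robot.
- magnifier_grip (a point): Point in the magnifier's handle 95 mm from the lens centre (x -95 mm), 9 mm above its underside: a good place to grip across the 20 mm width from above. The magnifier's centre of mass is nearer the lens, about x -52 mm, so grip firmly (about 40 N) or the lens may sag.
- gouge_block: Dark wooden block 240 x 50 x 45 mm, length (x) roughly along world x, between board and magnifier, with six palm gouges standing in a row in it, handles up, 131 mm high in all; 1 kg, loose. Origin: centre of underside. Bystander and main obstacle.
- gouge: Loose carving gouge lying between the board and the two tile places, about 210 mm long along its x (blade to +x), handle 27 mm thick. Origin: on the bench under the front end of the handle. Bystander.
- mallet: Round wooden carver's mallet standing on its head, 84 mm across, 222 mm high, at the far left. Origin: centre of underside. Bystander.
- elephant: Carved wooden elephant with a canopy on a 130 x 64 mm plinth, 147 mm high, at the far side behind the board. Origin: centre of the plinth's underside. Bystander.
- tape: Roll of cream tape lying flat, 100 mm across, 48 mm high, at the far right. Origin: centre of underside. Bystander.
Not all that is in view belongs to the job. What is shaped like the tile but purple is not meant. Several things have the shape of the board; the one meant has the colours described above.

How it is judged:
On the way, in this order (a step that is already met when the one before it is completed fails the run):
1. the carved tile lies flat and square in the board's pocket, let go (z of tile in the frame of board_pocket between -0.003 and 0.003 m and horizontal distance between tile and board_pocket below 0.005 m and angle between the x axis of tile and the x axis of board_pocket, either way round below 0.07 rad and angle between tile's own z axis and vertical below 0.04 rad and contact force between the fingers and tile below 0.05 N), for 0.2 s.
2. the magnifier is picked up off the bench (height (world z) of magnifier above 0.05 m and contact force between the fingers and magnifier above 0.5 N), for 0.2 s.
At the end, for the whole second after the job is handed in: Tile in the pocket within 3 mm of its floor, 5 mm of centre, 0.07 rad of square, let go. Magnifier held still by the fingers, lens within 10 mm of the tile's centre, underside 8 to 35 mm above the carving, level and square to the tile within 0.12 rad, touching neither tile nor board (all of step 1 and horizontal distance between magnifier and tile below 0.01 m and z of magnifier in the frame of tile between 0.033 and 0.06 m and angle between magnifier's own z axis and vertical below 0.12 rad and angle between the x axis of magnifier and the x axis of tile, either way round below 0.12 rad and contact force between the fingers and magnifier above 0.5 N and contact force between magnifier and tile below 0.05 N and contact force between magnifier and board below 0.05 N and linear speed of magnifier below 0.02 m/s); the arm keeps its last pose, push and grip.
It fails at once if a bystander (blank, gouge block, loose gouge, mallet, elephant, tape roll) is pushed more than 15 mm or knocked over (distance of any of blank, gouge_block, gouge, mallet, elephant, tape from where it was at the start of the episode above 0.015 m or angle between any of blank, gouge_block, gouge, mallet, elephant, tape's own z axis and vertical above 0.3 rad).
It fails at once if the magnifier touches the carved tile (contact force between magnifier and tile above 0.5 N).
It fails at once if the carved tile is dropped: out of the fingers and moving faster than 0.5 m/s (contact force between the fingers and tile below 0.02 N and linear speed of tile above 0.5 m/s).
It also fails if it takes over 59 s, if anything falls off the work surface, if the arm or the gripper's body presses on something with over 40 N, if the wrist force passes 120 N, or if a joint passes its speed limit or range.

## Working session

There is one attempt and no reset: what is moved stays moved. The work goes in short steps, Python scripts to look and compute and a tool call to move; the robot and the scene stay as the last step left them, time stands still between calls to the robot, and variables do not carry over. Pictures are saved under pics/ and viewed, at most 10 in all, crops included, and the job is handed in when it is done.

Besides the shell and the picture viewer there is one more tool, called after "Request:" as name(argument=value, ...), one argument or row to a line, values as JSON. carry_out: Moves the arm, as the interface text tells. Its arguments: {"type":"object","properties":{"rows":{"type":"array","items":{"type":"array"}}},"required":["rows"]}

```bash
mkdir -p pics; ls; cat > h.py <<'E'
import numpy as np, cv2
from scipy.spatial.transform import Rotation as R
def grab(robot,n,save=None):
    f=robot.grab_frame(n)
    f={k:np.array(v) for k,v in f.items()}
    if save: cv2.imwrite('pics/'+save,cv2.cvtColor(f['image'],cv2.COLOR_RGB2BGR))
    np.savez('f_%s.npz'%n,**f); return f
def ray(f,uv,z):
    uv=np.array(uv,float).reshape(-1,1,2)
    p=cv2.undistortPoints(uv,f['intrinsics'],f['distortion']).reshape(-1,2)
    M=cv2.Rodrigues(f['rvec'])[0]; c=-M.T@f['tvec'].ravel()
    d=np.c_[p,np.ones(len(p))]@M
    return c+d*((z-c[2])/d[:,2])[:,None]
E
python3 - <<'E'
from rig import robot
from h import *
for n in('scene','top'):
    f=grab(robot,n,n+'0.png'); M=cv2.Rodrigues(f['rvec'])[0]; print(n,-M.T@f['tvec'].ravel(),f['intrinsics'][0,0])
print(robot.observe())
E
```

```text
pics
scene [1.63642048 0.5816607  1.04117488] 508.75778559491454
top [ 0.21985352 -0.05269379  1.56210079] 487.4924696522414
{'clock': 0.1, 'q': array([ 1.12829241,  0.31166574,  0.01400015,  1.51288146, -0.00440085,
        1.31924148, -0.02718645]), 'dq': array([ 1.12944308e-03, -8.31461073e-04, -1.27812796e-03, -2.70234040e-03,
       -9.33227856e-04, -8.56936055e-05, -1.69788368e-03]), 'joint_torque': array([ 6.87623124e-04, -3.80856085e+01,  1.46694090e-01, -2.31243503e+01,
        1.23848679e-02,  8.14509520e-03, -3.31908389e-06]), 'tcp_pos': array([ 0.21449944, -0.50613734,  0.4037245 ]), 'orientation': array([ 9.79977796e-01,  1.99103861e-01, -2.60356435e-04, -1.05087187e-03]), 'ft_force': array([-0.04087423, -0.98723877,  0.45646001]), 'torque': array([ 0.02042357, -0.041262  , -0.00422753]), 'grip_force': 0.0, 'gripper_width': 0.0853561749627275}
```

View pics/top0.png

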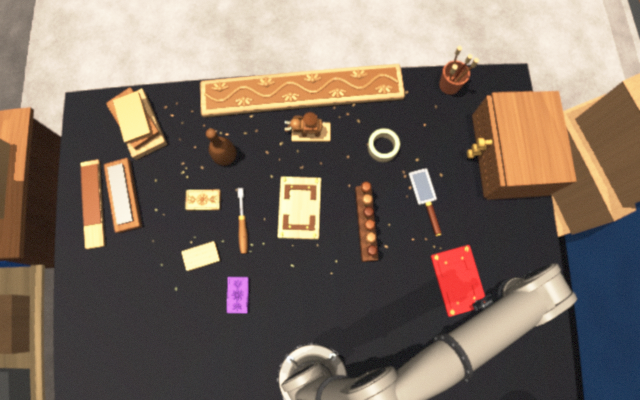

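View pics/scene0.png

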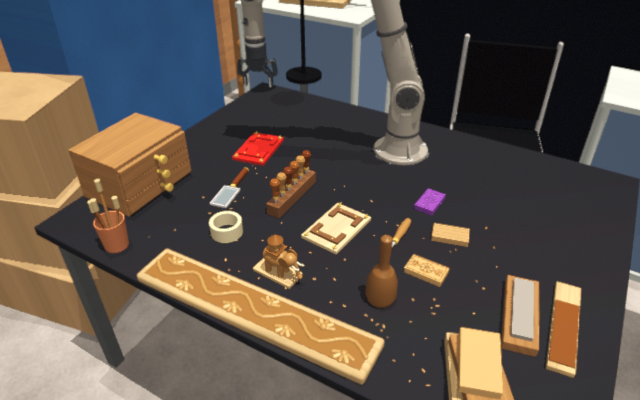

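Top view: the carved tile candidates are (202,200), light wood with a rosette; (200,256), plain, which is the blank; and (237,295), purple and so excluded. The board candidates are (300,208), plywood with dark rails, which fits, and (458,280), red and so excluded. The magnifier is at (424,187) with its handle ending at (438,234), and the gouge block is at (367,221). I'll measure these and check them in one crop.

```bash
python3 - <<'E'
from h import *
f=dict(np.load('f_top.npz')); im=f['image']; hsv=cv2.cvtColor(im,cv2.COLOR_RGB2HSV)
H,S,V=[hsv[...,i].astype(int) for i in range(3)]
def big(mask,box):
    x0,y0,x1,y1=box; m=np.zeros(mask.shape,np.uint8); m[y0:y1,x0:x1]=mask[y0:y1,x0:x1]*255
    m=cv2.morphologyEx(m,cv2.MORPH_CLOSE,np.ones((3,3)))
    c=max(cv2.findContours(m,cv2.RETR_EXTERNAL,cv2.CHAIN_APPROX_NONE)[0],key=cv2.contourArea); return c
def rect(name,mask,box,z):
    c=big(mask,box).reshape(-1,2); p=ray(f,c,z)[:,:2]
    r=cv2.minAreaRect((p*1000).astype(np.float32)); b=cv2.boxPoints(r)
    e=[b[1]-b[0],b[2]-b[1]]; L=max(e,key=np.linalg.norm)
    print(name,'centre mm',np.round(r[0],1),'size',np.round(r[1],1),'long axis deg',round(np.degrees(np.arctan2(L[1],L[0]))%180,1))
br=V>90
rect('tile',br,(180,180,225,216),.02)
rect('blank',br,(175,235,225,275),.02)
rect('board',br,(268,165,332,252),.012)
rect('rails',(V<130)&(V>35)&(S>60),(282,178,318,237),.02)
rect('lens',(V>90)&(S<110),(404,160,440,208),.01)
rect('handle',(V>45)&(S>120),(420,198,445,240),.012)
rect('gouge',V>60,(232,183,250,256),.013)
rect('block',V>45,(350,175,385,265),.045)
rect('eleph',V>60,(280,108,333,145),.02)
a=cv2.resize(im[150:270,170:450],None,fx=2.85,fy=2.85,interpolation=cv2.INTER_CUBIC)
cv2.imwrite('pics/crop.png',a[...,::-1])
E
```

```text
tile centre mm [585.5 325.5] size [117.7  70.5] long axis deg 86.3
blank centre mm [402.  335.9] size [ 72.9 117. ] long axis deg 104.0
board centre mm [541.2  10.5] size [137.9 209.6] long axis deg 174.2Traceback (most recent call last):
  File "<stdin>", line 17, in <module>
  File "<stdin>", line 9, in rect
  File "<stdin>", line 7, in big
ValueError: max() iterable argument is empty
```

```bash
cat > m.py <<'E'
from h import *
def big(mask,box,close=3):
    x0,y0,x1,y1=box; m=np.zeros(mask.shape,np.uint8); m[y0:y1,x0:x1]=mask[y0:y1,x0:x1]*255
    m=cv2.morphologyEx(m,cv2.MORPH_CLOSE,np.ones((close,close)))
    return max(cv2.findContours(m,cv2.RETR_EXTERNAL,cv2.CHAIN_APPROX_NONE)[0],key=cv2.contourArea,default=None)
def rect(f,name,mask,box,z,close=3):
    c=big(mask,box,close)
    if c is None: print(name,'none'); return
    p=ray(f,c.reshape(-1,2),z)[:,:2]
    r=cv2.minAreaRect((p*1000).astype(np.float32)); b=cv2.boxPoints(r)
    e=[b[1]-b[0],b[2]-b[1]]; L=max(e,key=np.linalg.norm)
    print(name,'centre mm',np.round(r[0],1),'size',np.round(r[1],1),'long axis deg',round(np.degrees(np.arctan2(L[1],L[0]))%180,1))
    return r
def hsv(f):
    h=cv2.cvtColor(f['image'],cv2.COLOR_RGB2HSV); return [h[...,i].astype(int) for i in range(3)]
E
python3 - <<'E'
from m import *
f=dict(np.load('f_top.npz')); im=f['image']; H,S,V=hsv(f)
print(im[186,295],im[190,286],im[222,430-0],im[187,424],im[225,434])
rect(f,'rails',(V<185)&(S>90),(280,177,320,238),.02,25)
rect(f,'lens',(V>90)&(S<110),(404,160,440,208),.01)
rect(f,'handle',(V>45)&(S>120),(420,198,445,240),.012)
rect(f,'gouge',V>60,(232,183,250,256),.013)
rect(f,'block',V>40,(350,175,385,265),.045)
rect(f,'eleph',V>60,(280,108,333,145),.02)
a=cv2.resize(im[150:270,170:450],None,fx=2.85,fy=2.85,interpolation=cv2.INTER_CUBIC)
cv2.imwrite('pics/crop.png',a[...,::-1])
E
```

```text
[174 109  73] [176 110  72] [54 45 42] [179 183 195] [189 112  81]
rails centre mm [541.9   3. ] size [115.5 194.7] long axis deg 176.4
lens centre mm [ 586.8 -391.3] size [124.4  84.1] long axis deg 11.8
handle centre mm [ 473.  -422.3] size [113.1  23.1] long axis deg 11.6
gouge centre mm [510.9 200.7] size [221.6  36.6] long axis deg 3.7
block centre mm [ 482.6 -204.7] size [110.  287.5] long axis deg 175.6
eleph centre mm [813.9 -31.6] size [161.2 111.1] long axis deg 86.2
```

View pics/crop.png

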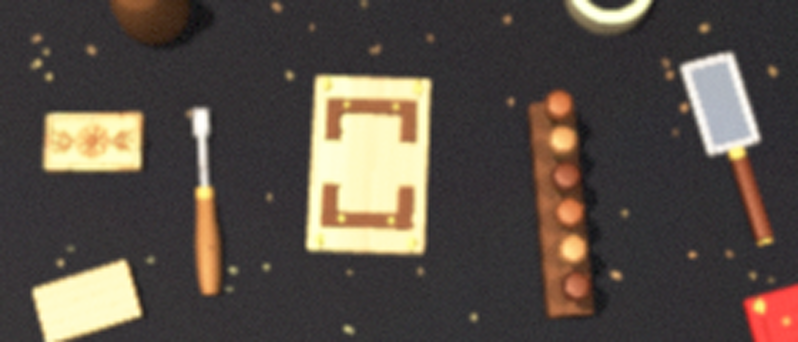

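Confirmed: the rosette tile is at crop (93,141), the plain blank at (88,300), and the plywood board with brown rails and notches at (369,163). Next I'll get subpixel edges, using the top edge on far sides and the bottom edge on near sides.

```bash
cat >> m.py <<'E'
def slab(f,name,gray,thr,box,zt,zb,dark=False,k=4,close=1,ang=None):
    """edges of a box-shaped thing: far sides at zt, near sides at zb"""
    x0,y0,x1,y1=box; g=cv2.resize(gray[y0:y1,x0:x1].astype(np.float32),None,fx=k,fy=k,interpolation=cv2.INTER_CUBIC)
    m=((g<thr) if dark else (g>thr)).astype(np.uint8)*255
    if close>1: m=cv2.morphologyEx(m,cv2.MORPH_CLOSE,np.ones((close*k,close*k)))
    c=max(cv2.findContours(m,cv2.RETR_EXTERNAL,cv2.CHAIN_APPROX_NONE)[0],key=cv2.contourArea).reshape(-1,2)
    c=cv2.convexHull(c).reshape(-1,2) if close<0 else c
    uv=(c+.5)/k-.5+[x0,y0]
    pt,pb=[ray(f,uv,z)[:,:2]*1000 for z in(zt,zb)]
    M=cv2.Rodrigues(f['rvec'])[0]; cam=(-M.T@f['tvec'].ravel())[:2]*1000
    r=cv2.minAreaRect(pt.astype(np.float32)); b=cv2.boxPoints(r); e=[b[1]-b[0],b[2]-b[1]]; L=max(e,key=np.linalg.norm)
    u=L/np.linalg.norm(L); u=u if u[0]>0 else -u; ctr=np.array(r[0]); hs=sorted(r[1])[::-1]
    slopes=[];off={}
    for it in range(2):
        n=np.array([-u[1],u[0]]); slopes=[]
        for ax,ot,h,ho in((u,n,hs[0]/2,hs[1]/2),(n,u,hs[1]/2,hs[0]/2)):
            for s in(1,-1):
                a=s*ax; P=pt if a@(ctr-cam)>0 else pb
                d=(pt-ctr)@a; t=(pt-ctr)@ot
                sel=(d>h-9)&(abs(t)<.75*ho)
                D=(P-ctr)@a; T=(P-ctr)@ot
                sl,o=np.polyfit(T[sel],D[sel],1)
                res=abs(D-sl*T-o); sel&=res<2.5; sl,o=np.polyfit(T[sel],D[sel],1)
                off[(ax is u,s)]=o; slopes.append((-s*sl if ax is n else s*sl,ho)) 
        th=sum((-w*(sl)) * h for sl,h in slopes for w in[1])/sum(h for _,h in slopes)
        if it==0:
            th=np.array([ -a for a,_ in slopes]); w=np.array([h for _,h in slopes]); th=(th*w).sum()/w.sum()
            u=np.array([u[0]*np.cos(th)-u[1]*np.sin(th),u[0]*np.sin(th)+u[1]*np.cos(th)])
    size=(off[(True,1)]+off[(True,-1)],off[(False,1)]+off[(False,-1)])
    C=ctr+u*(off[(True,1)]-off[(True,-1)])/2+n*(off[(False,1)]-off[(False,-1)])/2
    print(name,'C',np.round(C,1),'size',np.round(size,1),'deg',round(np.degrees(np.arctan2(u[1],u[0])),2),'slopes',np.round(np.degrees([s for s,_ in slopes]),1))
    return C,u
E
python3 - <<'E'
from m import *
f=dict(np.load('f_top.npz')); im=f['image']; H,S,V=hsv(f); B=im[...,2].astype(int)
slab(f,'tile',V,135,(172,180,232,218),.02,0)
slab(f,'blank',V,135,(172,232,228,278),.02,0)
slab(f,'board',V,135,(266,165,336,252),.012,0)
slab(f,'rails',B,125,(279,175,321,240),.02,.012,dark=True,close=24)
slab(f,'lens',V,120,(402,160,445,206),.01,0)
E
```

```text
tile C [588.1 327.6] size [109.4  64.5] deg 86.48 slopes [ 0.3 -0.4  0.1 -0. ]
blank C [403.1 337.8] size [110.3  65.4] deg -75.84 slopes [ 0.1 -0.1  0.1 -0.1]
board C [542.2  10.3] size [203.5 133.9] deg -5.79 slopes [ 0.2  0.2 -0.1 -0.1]
rails C [541.5   8.4] size [212.5 134.9] deg -3.38 slopes [ 0.4  0.3 -0.8  0.3]
lens C [ 582.3 -401.3] size [123.   64.5] deg 9.83 slopes [-1.3  6.7 -1.7 -1.1]
```

```bash
cat > go.py <<'E'
import sys
from m import *
from rig import robot
def go(x,y,z,phi,say=True):
    s=robot.observe(); Rc=R.from_quat(s['orientation']); c,d=np.cos(np.radians(phi)),np.sin(np.radians(phi))
    Rt=R.from_matrix(np.array([[c,d,0],[d,-c,0],[0,0,-1]]))
    rv=np.degrees((Rc.inv()*Rt).as_rotvec()); dw=np.array([x,y,z])-s['tcp_pos']
    print('t',s['clock'],'turn deg',np.round(rv,2),'shift cm after turn',np.round(Rt.inv().apply(dw)*100,2),'shift cm now',np.round(Rc.inv().apply(dw)*100,2),'w',round(s['gripper_width']*1000,1),'F',np.round(s['ft_force'],1),'grip',round(s['grip_force'],1))
if __name__=='__main__': go(*map(float,sys.argv[1:5]))
E
python3 go.py .588 .3276 .405 86.5
```

```text
t 0.1 turn deg [-1.100e-01 -6.000e-02 -6.353e+01] shift cm after turn [85.5  32.19 -0.13] shift cm now [ 66.92 -62.19   0.  ] w 85.4 F [-0.  -1.   0.5] grip 0.0
```

Request:
carry_out(
  rows=[
    [[0,0,0],[0,0,-7],8.54],
    [[0,0,0],[0,0,-7],8.54],
    [[0,0,0],[0,0,-7],8.54],
    [[0,0,0],[0,0,-7],8.54],
    [[0,0,0],[0,0,-7],8.54],
    [[0,0,0],[0,0,-7],8.54],
    [[0,0,0],[0,0,-7],8.54],
    [[0,0,0],[0,0,-7],8.54],
    [[0,0,0],[0,0,-7],8.54],
    [[2,0.7,0],[0,0,-0.5],8.54],
    [[3.5,1.3,0],[0,0,0],8.54],
    [[3.5,1.3,0],[0,0,0],8.54],
  ],
)

```text
clock: 1.1
tcp_pos: [0.2526, -0.4184, 0.4038]
orientation: [0.73, 0.684, 0.0, -0.001]
ft_force: [2.0, 0.0, 1.0]
gripper_width: 0.0854
grip_force: 0.0
```

Request:
carry_out(
  rows=[
    [[3.5,1.3,0],[0,0,0],8.54],
    [[3.5,1.3,0],[0,0,0],8.54],
    [[3.5,1.3,0],[0,0,0],8.54],
    [[3.5,1.3,0],[0,0,0],8.54],
    [[3.5,1.3,0],[0,0,0],8.54],
    [[3.5,1.3,0],[0,0,0],8.54],
    [[3.5,1.3,0],[0,0,0],8.54],
    [[3.5,1.3,0],[0,0,0],8.54],
    [[3.5,1.3,0],[0,0,0],8.54],
    [[3.5,1.3,0],[0,0,0],8.54],
    [[3.5,1.3,0],[0,0,0],8.54],
    [[3.5,1.3,0],[0,0,0],8.54],
  ],
)

```text
clock: 2.1
tcp_pos: [0.4349, -0.0074, 0.4046]
orientation: [0.729, 0.685, -0.0, 0.0]
ft_force: [0.3, -1.6, -0.1]
gripper_width: 0.0856
grip_force: 0.0
```

```bash
python3 go.py .588 .3276 .271 86.5
```

```text
t 2.1 turn deg [-0.01  0.04 -0.06] shift cm after turn [34.37 13.24 13.36] shift cm now [34.39 13.21 13.33] w 85.6 F [ 0.3 -1.6 -0.1] grip 0.0
```

Request:
carry_out(
  rows=[
    [[3.5,1.3,0],[0,0,0],8.54],
    [[3.5,1.3,0],[0,0,0],8.54],
    [[3.5,1.3,0],[0,0,0],8.54],
    [[3.5,1.3,0],[0,0,0],8.54],
    [[3.5,1.3,0],[0,0,0],8.54],
    [[3.5,1.3,0],[0,0,0],8.54],
    [[3.5,1.3,2],[0,0,0],8.54],
    [[3.5,1.3,2],[0,0,0],8.54],
    [[3.5,1.4,3],[0,0,0],8.54],
    [[2.9,1.4,3],[0,0,0],8.54],
    [[0,0,3],[0,0,0],8.54],
    [[0,0,0],[0,0,0],8.54],
  ],
)

```text
clock: 3.1
tcp_pos: [0.5819, 0.3192, 0.2722]
orientation: [0.727, 0.686, -0.007, -0.002]
ft_force: [-1.0, -1.6, -1.1]
gripper_width: 0.0852
grip_force: 0.0
```

```bash
python3 - <<'E'
from go import *
go(.588,.3276,.171,86.5)
f=grab(robot,'scene')
a=f['image'][170:340,340:540]; cv2.imwrite('pics/s1.png',cv2.resize(a,None,fx=3.5,fy=3.5)[...,::-1])
E
```

```text
t 3.1 turn deg [-0.73  0.45  0.19] shift cm after turn [ 0.88  0.56 10.12] shift cm now [ 0.95  0.69 10.1 ] w 85.2 F [-1.  -1.6 -1.1] grip 0.0
```

View pics/s1.png

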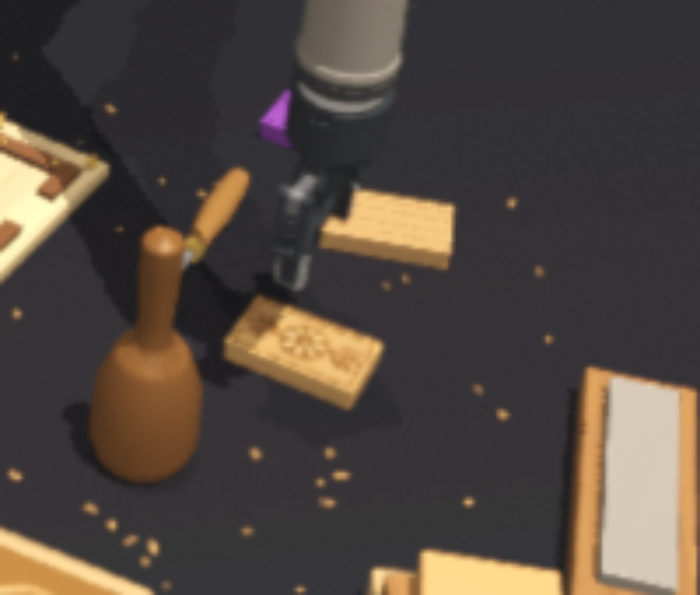

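The open gripper is above and behind the tile (tile centre at crop (303,345), blank at (390,225)), with nothing touching. I'll cross-check the tile position from this second view.

```bash
python3 - <<'E'
from m import *
f=dict(np.load('f_scene.npz')); H,S,V=hsv(f)
slab(f,'tile scene',V,95,(400,250,455,292),.02,0)
E
```

```text
tile scene C [582.7 325.4] size [110.9  65.7] deg 88.19 slopes [-0.5  1.9 -1.9  0.7]
```

Request:
carry_out(
  rows=[
    [[0.6,0.4,0],[-0.7,0.4,0.2],8.54],
    [[0.3,0.2,2],[0,0,0],8.54],
    [[0,0,2],[0,0,0],8.54],
    [[0,0,0],[0,0,0],8.54],
  ],
)

```text
clock: 3.48
tcp_pos: [0.5915, 0.3264, 0.2402]
orientation: [0.73, 0.683, 0.006, 0.003]
ft_force: [-0.7, -1.6, -1.4]
gripper_width: 0.0855
grip_force: 0.0
```

```bash
python3 go.py .588 .3276 .171 86.5
```

```text
t 3.4833 turn deg [ 0.66 -0.28 -0.32] shift cm after turn [ 0.1  -0.36  6.92] shift cm now [ 0.07 -0.44  6.92] w 85.5 F [-0.7 -1.6 -1.4] grip 0.0
```

Request:
carry_out(
  rows=[
    [[0,0,2],[0,0,0],8.54],
    [[0,0,0],[0,0,0],8.54],
    [[0,0,0],[0,0,0],8.54],
    [[0,0,0],[0,0,0],8.54],
    [[0,0,0],[0,0,0],8.54],
  ],
)

```text
clock: 3.9
tcp_pos: [0.5922, 0.3282, 0.2235]
orientation: [0.73, 0.683, 0.008, 0.002]
ft_force: [-0.0, 1.2, 0.1]
gripper_width: 0.0852
grip_force: 0.0
```

```bash
python3 go.py .586 .3268 .171 86.5
```

```text
t 3.9 turn deg [ 0.87 -0.52 -0.27] shift cm after turn [-0.17 -0.61  5.25] shift cm now [-0.22 -0.69  5.23] w 85.2 F [-0.   1.2  0.1] grip 0.0
```

Request:
carry_out(
  rows=[
    [[-0.2,-0.6,0],[0.9,-0.5,-0.3],8.54],
    [[0,0,1.5],[0,0,0],8.54],
    [[0,0,1.5],[0,0,0],8.54],
    [[0,0,1],[0,0,0],8.54],
    [[0,0,0.4],[0,0,0],8.54],
    [[0,0,0.2],[0,0,0],8.54],
    [[0,0,0],[0,0,0],8.54],
    [[0,0,0],[0,0,0],8.54],
    [[0,0,0],[0,0,0],8.54],
    [[0,0,0],[0,0,0],8.54],
  ],
)

```text
clock: 4.73
tcp_pos: [0.5856, 0.3265, 0.1758]
orientation: [0.728, 0.686, -0.001, -0.001]
ft_force: [0.5, 1.0, 1.1]
gripper_width: 0.0854
grip_force: 0.0
```

```bash
python3 go.py .586 .3268 .171 86.5
```

```text
t 4.7333 turn deg [-0.13  0.05  0.06] shift cm after turn [0.03 0.04 0.48] shift cm now [0.03 0.04 0.48] w 85.4 F [0.5 1.  1.1] grip 0.0
```

Aligned. Lower the last 5 mm, then close.

Request:
carry_out(
  rows=[
    [[0,0,0.3],[0,0,0],8.54],
    [[0,0,0.2],[0,0,0],8.54],
    [[0,0,0],[0,0,0],8.0],
    [[0,0,0],[0,0,0],7.5],
    [[0,0,0],[0,0,0],7.0],
    [[0,0,0],[0,0,0],6.5],
    [[0,0,0],[0,0,0],6.0],
    [[0,0,0],[0,0,0],5.0],
    [[0,0,0],[0,0,0],5.0],
    [[0,0,0],[0,0,0],5.0],
    [[0,0,0],[0,0,0],5.0],
    [[0,0,0],[0,0,0],5.0],
  ],
)

```text
clock: 5.73
tcp_pos: [0.5856, 0.3264, 0.1707]
orientation: [0.728, 0.686, -0.001, -0.001]
ft_force: [0.7, -0.2, 5.2]
gripper_width: 0.0624
grip_force: 67.9
```

Request:
carry_out(
  rows=[
    [[0,0,-0.5],[0,0,0],5.0],
    [[0,0,-1],[0,0,0],5.0],
    [[0,0,-1.5],[0,0,0],5.0],
    [[0,0,-2],[0,0,0],5.0],
    [[0,0,-2],[0,0,0],5.0],
    [[0,0,-2],[0,0,0],5.0],
    [[0,0,-1],[0,0,0],5.0],
    [[0,0,0],[0,0,0],5.0],
    [[0,0,0],[0,0,0],5.0],
    [[0,0,0],[0,0,0],5.0],
  ],
)

```text
clock: 6.57
tcp_pos: [0.5852, 0.3258, 0.2682]
orientation: [0.728, 0.686, -0.003, -0.001]
ft_force: [-0.3, 0.3, -0.7]
gripper_width: 0.0629
grip_force: 67.3
```

```bash
python3 - <<'E'
from go import *
go(.541,.0103,.28,-5.8)
s=robot.observe(); print(s['tcp_pos'],R.from_quat(s['orientation']).as_matrix().round(3).tolist())
f=grab(robot,'top'); H,S,V=hsv(f)
g=f['image'][150:290,170:340]; cv2.imwrite('pics/t2.png',cv2.resize(g,None,fx=4,fy=4)[...,::-1])
E
```

```text
t 6.5667 turn deg [-8.000e-02  4.400e-01  9.238e+01] shift cm after turn [-1.2  31.84 -1.18] shift cm now [-31.77  -2.53  -1.04] w 62.9 F [-0.3  0.3 -0.7] grip 67.3
[0.58515589 0.32583875 0.26821979] [[0.06, 0.998, -0.006], [0.998, -0.06, -0.004], [-0.004, -0.006, -1.0]]
```

View pics/t2.png

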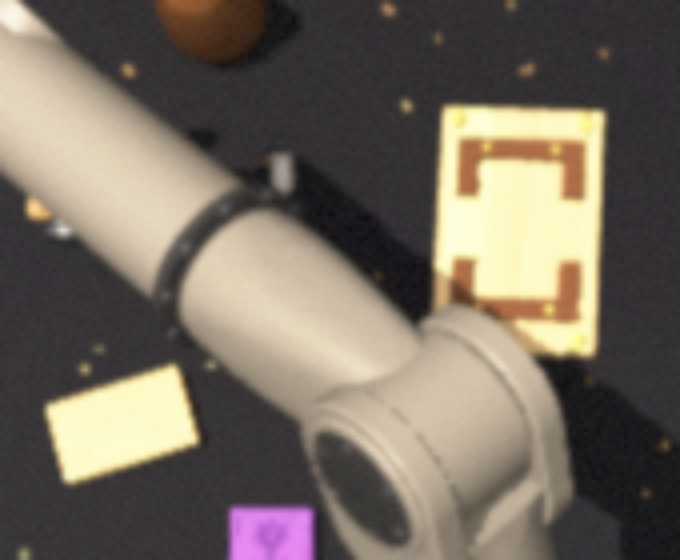

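The tile is held (width 62.9 mm, 67 N) and lifted. The board is clear at crop (520,230). Now turn and carry it over.

Request:
carry_out(
  rows=[
    [[0,0,-1],[0,0,7],5.0],
    [[0,0,0],[0,0,7],5.0],
    [[0,0,0],[0,0,7],5.0],
    [[0,0,0],[0,0,7],5.0],
    [[0,0,0],[0,0,7],5.0],
    [[0,0,0],[0,0,7],5.0],
    [[0,0,0],[0,0,7],5.0],
    [[0,0,0],[0,0,7],5.0],
    [[0,0,0],[0,0,7],5.0],
    [[0,0,0],[0,0,7],5.0],
    [[0,0,0],[0,0,7],5.0],
    [[0,0,0],[0,0,7],5.0],
  ],
)

```text
clock: 7.62
tcp_pos: [0.5852, 0.326, 0.278]
orientation: [1.0, 0.019, -0.003, 0.002]
ft_force: [-0.1, 0.5, -1.0]
gripper_width: 0.0627
grip_force: 67.3
```

Request:
carry_out(
  rows=[
    [[0,0,0],[0,0,6],5.0],
    [[0,0,0],[0,0,2.4],5.0],
    [[0,2,0],[0,0,0],5.0],
    [[-0.2,4,0],[0,0,0],5.0],
    [[-0.2,4,0],[0,0,0],5.0],
    [[-0.2,4,0],[0,0,0],5.0],
    [[-0.2,4,0],[0,0,0],5.0],
    [[-0.2,4,0],[0,0,0],5.0],
    [[-0.2,4,0],[0,0,0],5.0],
    [[0,3.3,0],[0,0,0],5.0],
    [[0,1.7,0],[0,0,0],5.0],
    [[0,0.5,0],[0,0,0],5.0],
  ],
)

```text
clock: 8.62
tcp_pos: [0.5408, 0.0086, 0.2791]
orientation: [0.998, -0.055, -0.003, 0.003]
ft_force: [-0.0, -0.6, -1.4]
gripper_width: 0.0625
grip_force: 67.3
```

Request:
carry_out(
  rows=[
    [[0,0,2],[0,0,0],5.0],
    [[0,0,2],[0,0,0],5.0],
    [[0,0,0],[0,0,0],5.0],
    [[0,0,0],[0,0,0],5.0],
    [[0,0,0],[0,0,0],5.0],
    [[0,0,0],[0,0,0],5.0],
  ],
)

```text
clock: 9.12
tcp_pos: [0.5423, 0.0152, 0.2417]
orientation: [0.999, -0.05, -0.001, 0.001]
ft_force: [0.7, -0.4, -0.5]
gripper_width: 0.0626
grip_force: 67.2
```

```bash
python3 - <<'E'
from go import *
go(.541,.0103,.183,-5.8)
f=grab(robot,'scene'); g=grab(robot,'top')
a=cv2.resize(f['image'][170:275,270:420],None,fx=4,fy=4,interpolation=cv2.INTER_CUBIC); b=cv2.resize(g['image'][150:255,260:340],None,fx=4,fy=4,interpolation=cv2.INTER_CUBIC)
cv2.imwrite('pics/s3.png',np.hstack([a[:,:480+0],b])[...,::-1])
E
```

```text
t 9.1167 turn deg [0.06 0.07 0.05] shift cm after turn [-0.08  0.5   5.87] shift cm now [-0.07  0.49  5.87] w 62.6 F [ 0.7 -0.4 -0.5] grip 67.2
```

View pics/s3.png

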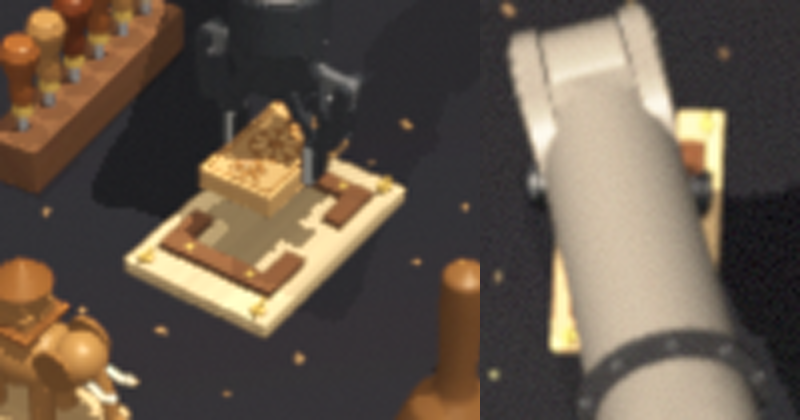

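The tile hangs level over the board in the scene view: its near bottom corner is at crop (265,213) and the board's near corner at (265,333). The top view is blocked by the arm. I'll measure both in the scene view.

```bash
python3 - <<'E'
from m import *
f=dict(np.load('f_scene.npz')); f0=dict(f); f0['image']=cv2.imread('pics/scene0.png')[...,::-1].copy()
H,S,V=hsv(f0)
slab(f0,'board scene0',V,105,(295,198,378,256),.012,0)
# bounding lines: rails brown mask inside board
im=f0['image'].astype(int)
def rails(f,box,brd,k=4):
    x0,y0,x1,y1=box; g=cv2.resize(f['image'][y0:y1,x0:x1],None,fx=k,fy=k,interpolation=cv2.INTER_CUBIC)
    h=cv2.cvtColor(g,cv2.COLOR_RGB2HSV); m=((g[...,2]<125)).astype(np.uint8)
    yy,xx=np.mgrid[:m.shape[0],:m.shape[1]]
    p=ray(f,np.c_[(xx.ravel()+.5)/k-.5+x0,(yy.ravel()+.5)/k-.5+y0],.02)[:,:2]*1000
    C,deg=brd; u=np.array([np.cos(np.radians(deg)),np.sin(np.radians(deg))]); n=np.array([-u[1],u[0]])
    a=(p-C)@u; b=(p-C)@n; M=m.ravel()>0
    # half-max extents of rail ends: counts along each axis
    q=M&(abs(a)<84)&(abs(b)<58)
    for nm,d,o,lim in(('u',a,b,(30,48)),('n',b,a,(32,70))):
        sel=q&(abs(o)<lim[0 if nm=='u' else 1])&(abs(o)>(0 if nm=='u' else lim[0]))
        hs,ed=np.histogram(d[sel],bins=np.arange(-90,91,1.)); t=hs.max()/2
        on=np.where(hs>t)[0]; seg=np.split(on,np.where(np.diff(on)>1)[0]+1); print(nm,[(ed[s[0]],ed[s[-1]+1]) for s in seg])
g=dict(np.load('f_top.npz')); g['image']=cv2.imread('pics/top0.png')[...,::-1].copy()
rails(g,(266,165,336,252),(np.array([542.2,10.3]),-5.79))
rails(f0,(295,198,378,256),(np.array([542.2,10.3]),-5.79))
np.set_printoptions(linewidth=200)
F=f['image']
for c in(324,328,332,336): print(c,[tuple(F[r,c]) for r in range(204,230,1)][::1] if c==336 else F[204:230,c,0])
E
```

```text
board scene0 C [536.5   8.6] size [205.3 134.1] deg -5.26 slopes [ 0.3 -0.8  0.3  0.2]
u [(np.float64(-76.0), np.float64(-59.0)), (np.float64(55.0), np.float64(73.0))]
n [(np.float64(-53.0), np.float64(-34.0)), (np.float64(33.0), np.float64(50.0))]
u [(np.float64(-76.0), np.float64(-51.0)), (np.float64(55.0), np.float64(80.0))]
n [(np.float64(-52.0), np.float64(-29.0)), (np.float64(33.0), np.float64(55.0))]
324 [ 32  31  37  75 160 230 255 255 248 255 185 150 146 147 160 183 180 150 145 145 148 180 185 186 186 181]
328 [ 98 125 134 142 153 187 229 228 232 236 206 226 168 148 146 146 149 145 144 143 143 144 145 145 144 144]
332 [134 124 127 130 138 156 230 221 199 198 232 234 231 205 158 147 145 145 144 145 144 144 143 141 140 140]
336 [(np.uint8(139), np.uint8(100), np.uint8(58)), (np.uint8(143), np.uint8(107), np.uint8(65)), (np.uint8(140), np.uint8(102), np.uint8(61)), (np.uint8(139), np.uint8(102), np.uint8(61)), (np.uint8(148), np.uint8(110), np.uint8(65)), (np.uint8(170), np.uint8(124), np.uint8(70)), (np.uint8(227), np.uint8(177), np.uint8(105)), (np.uint8(238), np.uint8(191), np.uint8(118)), (np.uint8(218), np.uint8(168), np.uint8(99)), (np.uint8(226), np.uint8(178), np.uint8(109)), (np.uint8(243), np.uint8(197), np.uint8(125)), (np.uint8(245), np.uint8(199), np.uint8(126)), (np.uint8(242), np.uint8(197), np.uint8(123)), (np.uint8(217), np.uint8(163), np.uint8(91)), (np.uint8(223), np.uint8(175), np.uint8(106)), (np.uint8(185), np.uint8(143), np.uint8(86)), (np.uint8(155), np.uint8(118), np.uint8(72)), (np.uint8(150), np.uint8(113), np.uint8(69)), (np.uint8(149), np.uint8(113), np.uint8(68)), (np.uint8(146), np.uint8(111), np.uint8(67)), (np.uint8(132), np.uint8(108), np.uint8(73)), (np.uint8(138), np.uint8(115), np.uint8(82)), (np.uint8(139), np.uint8(117), np.uint8(83)), (np.uint8(139), np.uint8(117), np.uint8(83)), (np.uint8(141), np.uint8(119), np.uint8(85)), (np.uint8(143), np.uint8(121), np.uint8(86))]
```

```bash
python3 - <<'E'
from m import *
np.set_printoptions(linewidth=200)
f=dict(np.load('f_scene.npz')); F=f['image'].astype(int)
print('cols 314-344'); 
for r in range(208,222): print(r,F[r,314:346,0])
uv=[(324,214.2),(328,215.8),(332,217.3),(336,219.0)]
p=ray(f,uv,.071)[:,:2]*1000; sl,_=np.polyfit(p[:,1],p[:,0],1); print(p.round(1),'edge normal deg',np.degrees(-np.arctan(sl)))
u=np.array([np.cos(np.radians(-5.8)),np.sin(np.radians(-5.8))]); print('u of end minus TCP',((p-[542.3,15.2])@u).round(1))
E
```

```text
cols 314-344
208 [ 32  32  33  31  31  28  32  34  67 134 160 171 171 177 153 144 143 143 138 122 119 136 148 137 126 142 134 128 140 143 122 103]
209 [ 32  31  30  30  31  30  33  69 164 240 230 252 211 201 187 164 164 163 156 150 145 148 170 141 135 149 145 120 122 137 154 110]
210 [ 31  32  31  30  31  37  81 167 231 235 255 255 255 254 229 220 231 230 230 218 211 211 227 212 199 165 155 134 143 177 218 131]
211 [ 31  30  31  31  32  67 168 247 224 253 255 255 255 229 228 202 207 221 221 221 199 214 238 241 240 238 232 178 178 218 178 110]
212 [ 30  30  30  31  33  72 165 234 255 254 248 255 255 237 232 207 211 210 199 206 190 206 218 242 245 245 244 237 227 224 226 144]
213 [ 29  31  32  29  33  62 130 166 189 223 255 254 242 238 236 234 221 217 198 201 213 215 226 243 245 244 242 233 220 233 203 132]
214 [ 32  30  32  31  33  59 121 144 151 164 185 215 249 235 206 211 212 223 232 202 221 240 243 245 245 242 229 219 232 206 175 124]
215 [ 32  32  31  31  32  60 123 144 147 147 150 160 179 192 226 233 216 228 234 219 220 242 245 244 241 231 230 232 203 180 168 130]
216 [ 31  30  3
[... 226 characters left out ...]
7 194 176 173 174 186 142]
218 [ 32  30  31  32  49  99 158 183 187 177 160 150 146 145 146 147 147 150 158 174 194 227 223 231 236 191 174 173 169 161 149 138]
219 [ 31  31  36  65 119 178 189 192 191 188 183 169 154 145 146 147 146 147 147 149 154 170 185 217 186 173 173 171 160 144 139 139]
220 [ 31  35  73 137 181 190 193 191 190 185 180 152 144 136 149 151 146 146 145 145 147 149 155 174 173 173 172 172 146 139 139 142]
221 [ 37  72 137 182 188 188 190 189 181 155 150 145 145 144 145 145 142 151 145 145 146 147 150 165 171 170 169 148 140 141 142 144]
[[574.3 -16.4]
 [575.   -1.9]
 [575.3  12.1]
 [576.4  26.6]] edge normal deg -2.6837309685542645
u of end minus TCP [35.  34.2 33.1 32.8]
```

```bash
python3 - <<'E'
from m import *
f=dict(np.load('f_scene.npz'))
u=np.array([np.cos(np.radians(-5.8)),np.sin(np.radians(-5.8))]); n=np.array([-u[1],u[0]])
def rep(nm,uv,z):
    p=ray(f,uv,z)[:,:2]*1000; sl,_=np.polyfit(p[:,1],p[:,0],1); d=p-[542.3,15.2]
    print(nm,'edge deg',round(-np.degrees(np.arctan(sl)),1),'u',(d@u).round(1),'n',(d@n).round(1))
# top front edge (bright->shaded ~195)
rep('top front',[(324,213.8),(326,214.7),(328,215.4),(330,216.4),(332,217.2),(334,218.1),(336,218.8)],.091)
# left vertical silhouette at R~90: col 319.45; top-left corner & bottom-left corner; right corner top/bottom
rep('corner top L,R',[(319.5,211.7),(337.6,219.6)],.091)
rep('corner bot L',[(319.45,217.0),(319.45,217.4)],.071)
E
```

```text
top front edge deg -4.3 u [54.  54.  53.2 53.7 53.3 53.3 52.6] n [-14.8  -7.5  -0.7   6.9  13.9  21.2  27.8]
corner top L,R edge deg -5.2 u [53.6 52.9] n [-31.7  33.8]
corner bot L edge deg -60.0 u [54.2 55.8] n [-31.5 -30.4]
```

```bash
python3 go.py .5415 .0088 .196 -5.7
```

```text
t 9.2167 turn deg [ 0.08  0.07 -0.09] shift cm after turn [-0.01  0.59  4.57] shift cm now [-0.    0.59  4.57] w 62.5 F [-0.8  0.1 -0.3] grip 67.2
```

Request:
carry_out(
  rows=[
    [[0,0.3,0.5],[0,0,0],5.0],
    [[0,0.3,1],[0,0,0],5.0],
    [[0,0,1],[0,0,0],5.0],
    [[0,0,1],[0,0,0],5.0],
    [[0,0,0.6],[0,0,0],5.0],
    [[0,0,0.5],[0,0,0],5.0],
    [[0,0,0],[0,0,0],5.0],
    [[0,0,0],[0,0,0],5.0],
    [[0,0,0],[0,0,0],5.0],
    [[0,0,0],[0,0,0],5.0],
  ],
)

```text
clock: 10.05
tcp_pos: [0.5412, 0.0082, 0.1951]
orientation: [0.999, -0.051, -0.001, 0.001]
ft_force: [-0.4, -0.2, -0.5]
gripper_width: 0.0627
grip_force: 67.2
```

```bash
python3 - <<'E'
from go import *
go(.5415,.0088,.183,-5.7)
f=grab(robot,'scene')
a=cv2.resize(f['image'][190:260,290:390],None,fx=8,fy=8,interpolation=cv2.INTER_CUBIC)
cv2.imwrite('pics/s4.png',a[...,::-1])
E
```

```text
t 10.05 turn deg [ 0.1   0.12 -0.12] shift cm after turn [ 0.02 -0.06  1.21] shift cm now [ 0.03 -0.06  1.21] w 62.7 F [-0.4 -0.2 -0.5] grip 67.2
```

View pics/s4.png

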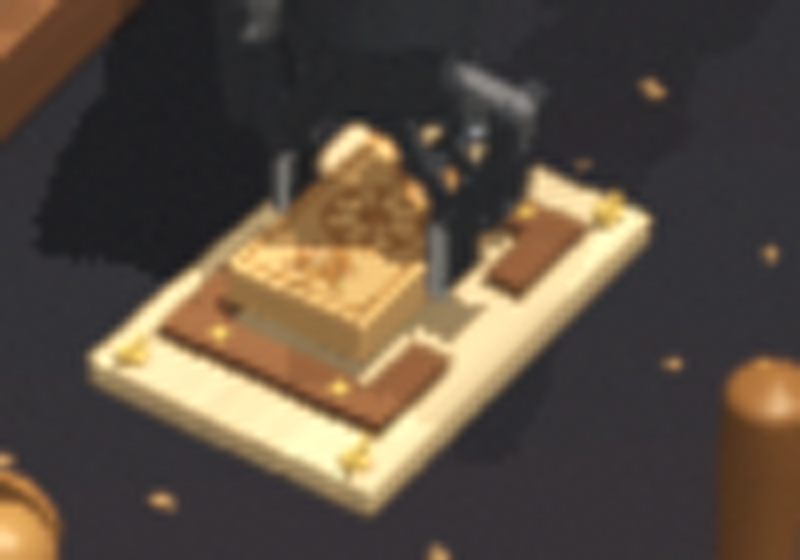

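Tile is 4 mm above the rails; its bottom near corner is at crop (360,357) and the rail's inner corner at about (361,383). Compare these in board axes.

```bash
python3 - <<'E'
from m import *
f=dict(np.load('f_scene.npz'))
u=np.array([np.cos(np.radians(-5.7)),np.sin(np.radians(-5.7))]); n=np.array([-u[1],u[0]])
def w(nm,c,z):
    p=ray(f,np.array(c)/8-.5+.5/8*0+[290,190],z)[:,:2]*1000-[541.2,8.2]; print(nm,np.c_[p@u,p@n].round(1).tolist())
w('tile bottom corner',[(360,357)],.0244); w('tile top corners +y,-y',[(360,327),(232,262)],.0444)
w('rail inner corner',[(361,383)],.02); w('rail outer corners',[(378,425)],.02); w('rail outer left',[(165,328)],.02)
F=f['image'].astype(int); np.set_printoptions(linewidth=220)
for c in (322,326,330,333,336,338): print(c,F[222:246,c,0],F[222:246,c,2])
E
```

```text
tile bottom corner [[48.5, 27.7]]
tile top corners +y,-y [[53.5, 30.8], [50.4, -31.1]]
rail inner corner [[56.5, 33.8]]
rail outer corners [[72.6, 52.5]]
rail outer left [[74.1, -46.1]]
322 [255 243 250 180 148 145 145 142 144 154 173 176 174 166 117 129 233 255 255 255 255 255 255 189] [139 111 131  84  68  66  66  74  83  82  76  74  74  69  49  67 150 181 184 186 189 190 182 117]
326 [233 222 247 205 212 163 147 146 146 145 144 150 157 158 154 145 110 130 235 255 255 255 255 255] [107 106 120  88 102  75  67  67  68  80  83  75  67  64  63  60  47  69 153 184 187 189 193 197]
330 [218 198 198 235 234 234 207 156 145 145 143 133 143 151 155 157 175 163 110 130 236 255 255 255] [ 99  76  73 114 111 111  97  71  67  66  66  74  82  72  64  64  73  68  47  73 164 197 200 198]
333 [216 211 225 241 242 242 224 231 172 149 147 145 141 144 149 165 200 178 167 131 112 208 255 255] [ 83  80 107 122 123 122  96 114  77  67  67  66  71  83  79  70  81  74  70  54  56 133 192 191]
336 [242 245 245 245 240 209 227 236 192 174 171 167 155 190 236 195 160 169 173 169 144 102 169 236] [123 126 126 126 120  89 102 116  89  81  80  79  83 116 154 108  70  70  70  70  60  42  80 145]
338 [179 239 242 231 232 236 194 175 171 168 163 192 237 200 159 153 155 170 173 164 127 168 240 255] [ 81 122 122 105 106 117  91  81  81  81  87 116 155 113  72  64  64  71  73  67  58 101 167 187]
```

```bash
python3 - <<'E'
from m import *
f=dict(np.load('f_scene.npz'))
u=np.array([np.cos(np.radians(-5.7)),np.sin(np.radians(-5.7))]); n=np.array([-u[1],u[0]])
def w(nm,c,z):
    p=ray(f,np.array(c),z)[:,:2]*1000-[541.2,8.2]; print(nm,np.c_[p@u,p@n].round(1).tolist())
w('tile top edge',[(326,226.6),(330,228.4),(333,229.7)],.0444)
w('tile bot edge',[(326,230.6),(330,232.5),(333,233.9)],.0244)
w('rail inner top edge',[(322,231.2),(326,232.8),(330,234.8),(333,236.3)],.02)
w('rail outer top edge',[(322,235.6),(326,237.5),(330,239.5),(333,240.9)],.02)
w('rail outer bottom edge',[(322,237.5),(326,239.6),(330,241.6),(333,242.8)],.012)
w('long rail inner/outer top, col 338',[(338,235.5),(338,241.9)],.02)
E
```

```text
tile top edge [[54.0, -0.3], [53.9, 14.4], [53.6, 25.3]]
tile bot edge [[50.1, -2.9], [50.2, 12.2], [50.3, 23.4]]
rail inner top edge [[55.3, -14.3], [54.3, 0.1], [54.9, 15.5], [55.3, 26.9]]
rail outer top edge [[72.2, -2.2], [72.3, 12.8], [72.8, 27.9], [72.7, 38.9]]
rail outer bottom edge [[71.9, -2.4], [72.7, 13.1], [73.2, 28.3], [72.3, 38.8]]
long rail inner/outer top, col 338 [[43.3, 37.2], [67.7, 53.7]]
```

Request:
carry_out(
  rows=[
    [[0,0,0.2],[0,0,0],5.0],
    [[0,0,0.2],[0,0,0],5.0],
    [[0,0,0.2],[0,0,0],5.0],
    [[0,0,0.1],[0,0,0],5.0],
    [[0,0,0],[0,0,0],5.0],
    [[0,0,0],[0,0,0],5.0],
  ],
)

```text
clock: 10.6
tcp_pos: [0.541, 0.0086, 0.1876]
orientation: [0.999, -0.051, -0.001, 0.0]
ft_force: [0.3, 1.5, -0.6]
gripper_width: 0.0625
grip_force: 67.3
```

```bash
python3 - <<'E'
from go import *
go(.5415,.0088,.183,-5.7); s=robot.observe(); print(s['tcp_pos'],s['torque'].round(2))
E
```

```text
t 10.6 turn deg [ 0.06  0.16 -0.12] shift cm after turn [ 0.05 -0.02  0.46] shift cm now [ 0.05 -0.02  0.45] w 62.5 F [ 0.3  1.5 -0.6] grip 67.3
[0.54095665 0.00861917 0.18755068] [ 0.34 -0.1  -0.09]
```

No contact with the tile bottom about 3 mm below the rail tops, so it has entered the pocket. Continue down.

Request:
carry_out(
  rows=[
    [[0,0,0.1],[0,0,0],5.0],
    [[0,0,0.1],[0,0,0],5.0],
    [[0,0,0.1],[0,0,0],5.0],
    [[0,0,0.1],[0,0,0],5.0],
    [[0,0,0],[0,0,0],5.0],
    [[0,0,0],[0,0,0],5.0],
  ],
)

```text
clock: 11.1
tcp_pos: [0.5408, 0.0086, 0.1835]
orientation: [0.999, -0.051, -0.002, 0.0]
ft_force: [1.2, 3.3, -0.2]
gripper_width: 0.0626
grip_force: 67.4
```

```bash
python3 - <<'E'
from go import *
go(.5415,.0088,.183,-5.7); s=robot.observe(); print(s['tcp_pos'],s['torque'].round(2))
E
```

```text
t 11.1 turn deg [ 0.06  0.19 -0.12] shift cm after turn [ 0.07 -0.02  0.05] shift cm now [ 0.07 -0.02  0.05] w 62.6 F [ 1.2  3.3 -0.2] grip 67.4
[0.54082011 0.00863119 0.18351487] [ 0.7  -0.17 -0.18]
```

Request:
carry_out(
  rows=[
    [[0,-0.05,0.05],[0,0,0],5.0],
    [[0,-0.05,0.1],[0,0,0],5.0],
    [[0,0,0],[0,0,0],5.0],
    [[0,0,0],[0,0,0],5.0],
  ],
)

```text
clock: 11.43
tcp_pos: [0.5409, 0.0089, 0.1828]
orientation: [0.999, -0.051, -0.002, 0.001]
ft_force: [-1.7, 1.4, 5.4]
gripper_width: 0.0625
grip_force: 68.0
```

```bash
python3 - <<'E'
from go import *
go(.5415,.0088,.183,-5.7); s=robot.observe(); print(s['tcp_pos'],s['torque'].round(2))
E
```

```text
t 11.4333 turn deg [ 0.14  0.19 -0.13] shift cm after turn [ 0.06  0.   -0.02] shift cm now [ 0.06  0.   -0.02] w 62.5 F [-1.7  1.4  5.4] grip 68.0
[0.54085953 0.0088993  0.18279385] [ 0.57  0.22 -0.08]
```

Floor contact at the predicted height (z 0.1828, 5.4 N). Release slowly, then rise.

Request:
carry_out(
  rows=[
    [[0,0,0],[0,0,0],6.4],
    [[0,0,0],[0,0,0],6.8],
    [[0,0,0],[0,0,0],7.3],
    [[0,0,0],[0,0,0],7.8],
    [[0,0,0],[0,0,0],8.2],
    [[0,0,0],[0,0,0],8.2],
    [[0,0,-1],[0,0,0],8.2],
    [[0,0,-2],[0,0,0],8.2],
    [[0,0,-3.5],[0,0,0],8.2],
    [[0,0,-4],[0,0,0],8.2],
    [[0,0,-4],[0,0,0],8.2],
    [[0,0,-3],[0,0,0],8.2],
  ],
)

```text
clock: 12.43
tcp_pos: [0.5417, 0.0096, 0.3615]
orientation: [0.999, -0.051, 0.001, 0.001]
ft_force: [0.6, -0.0, -0.7]
gripper_width: 0.0818
grip_force: 0.0
```

Request:
carry_out(
  rows=[
    [[-1,4,-1],[0,0,0],8.2],
    [[-1,4,-1],[0,0,0],8.2],
    [[-1,4,0],[0,0,0],8.2],
    [[-1,4,0],[0,0,0],8.2],
    [[-1,4,0],[0,0,0],8.2],
    [[-1,4,0],[0,0,0],8.2],
    [[0,0,0],[0,0,0],8.2],
    [[0,0,0],[0,0,0],8.2],
  ],
)

```text
clock: 13.1
tcp_pos: [0.4563, -0.2253, 0.3781]
orientation: [0.998, -0.055, -0.002, 0.002]
ft_force: [1.1, 0.5, 1.0]
gripper_width: 0.0823
grip_force: 0.0
```

```bash
python3 - <<'E'
from go import *
s=robot.observe(); print(s['tcp_pos'],s['clock'])
f=grab(robot,'scene'); g=grab(robot,'top')
H,S,V=hsv(g); 
a=cv2.resize(f['image'][190:260,290:390],None,fx=5,fy=5,interpolation=cv2.INTER_CUBIC); b=cv2.resize(g['image'][165:255,260:345],None,fx=5,fy=350/90,interpolation=cv2.INTER_CUBIC)
c=b[:,:300]; cv2.imwrite('pics/s5.png',np.hstack([a,cv2.resize(b,(300,350))])[...,::-1])
E
```

```text
[ 0.45628288 -0.22531558  0.37807496] 13.1
```

View pics/s5.png

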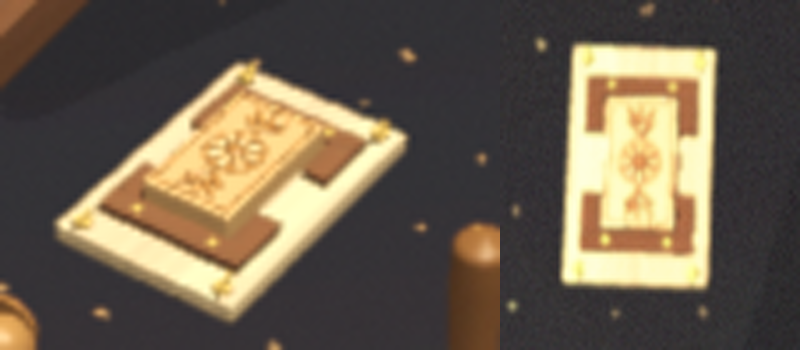

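The tile is seated square in the pocket: scene crop (235,150), with the top crop showing an even margin around (640,160). Now the magnifier, from the unobstructed first pictures.

```bash
python3 - <<'E'
from m import *
for nm,lb,hb in(('top',(404,162,440,207),(420,198,446,242)),('scene',(206,180,246,212),(228,164,252,192))):
    f=dict(np.load('f_%s.npz'%nm)); f['image']=cv2.imread('pics/%s0.png'%nm)[...,::-1].copy(); H,S,V=hsv(f)
    out=[]
    for n2,mask,box,z in(('lens',(V>110)&(S<75),lb,.008),('handle',(S>120)&(V>60)&((H<11)|(H>170)),hb,.012)):
        x0,y0,x1,y1=box; m=np.zeros(V.shape,np.uint8); m[y0:y1,x0:x1]=mask[y0:y1,x0:x1]
        m=cv2.morphologyEx(m,cv2.MORPH_CLOSE,np.ones((3,3)))
        c=max(cv2.findContours(m,cv2.RETR_EXTERNAL,cv2.CHAIN_APPROX_NONE)[0],key=cv2.contourArea)
        mm=np.zeros_like(m); cv2.drawContours(mm,[c],-1,1,-1); yy,xx=np.nonzero(mm)
        P=ray(f,np.c_[xx,yy],z)[:,:2]*1000; C=P.mean(0); w,v=np.linalg.eigh(np.cov(P.T)); a=v[:,1]*np.sign(v[0,1])
        t=(P-C)@a; s=(P-C)@[-a[1],a[0]]
        print(nm,n2,C.round(1),'pca deg',round(np.degrees(np.arctan2(a[1],a[0])),1),'len',round(np.ptp(t)+3,1),'wid',round(np.ptp(s)+3,1)); out.append(C)
    d=out[0]-out[1]; L=np.linalg.norm(d); print(' axis',round(np.degrees(np.arctan2(d[1],d[0])),1),'dist(117)',L.round(1),'grip',(out[0]-d/L*95).round(1))
E
```

```text
top lens [ 586.7 -399.6] pca deg 10.7 len 119.1 wid 71.7
top handle [ 471.4 -422.8] pca deg 11.4 len 94.8 wid 26.1
 axis 11.4 dist(117) 117.6 grip [ 493.6 -418.3]
scene lens [ 591.8 -396.8] pca deg 22.3 len 151.4 wid 100.3
scene handle [ 469.7 -424.1] pca deg 14.2 len 104.0 wid 32.6
 axis 12.6 dist(117) 125.1 grip [ 499.1 -417.5]
```

```bash
python3 go.py .4936 -.4183 .376 11.4
```

```text
t 13.2 turn deg [  0.04   0.15 -17.19] shift cm after turn [-0.43 20.03  0.2 ] shift cm now [ 5.51 19.26  0.2 ] w 81.8 F [ 0.7  1.  -0. ] grip 0.0
```

Request:
carry_out(
  rows=[
    [[0,0,0],[0,0,-6],8.0],
    [[0,0,0],[0,0,-6],7.0],
    [[0,0,0],[0,0,-5.2],6.0],
    [[-0.1,4,0],[0,0,0],5.0],
    [[-0.1,4,0],[0,0,0],5.0],
    [[-0.1,4,0],[0,0,0],5.0],
    [[-0.1,4,0],[0,0,0],5.0],
    [[0,3,3],[0,0,0],5.0],
    [[0,1,3],[0,0,0],5.0],
    [[0,0,4],[0,0,0],5.0],
    [[0,0,4],[0,0,0],5.0],
    [[0,0,2],[0,0,0],5.0],
  ],
)

```text
clock: 14.2
tcp_pos: [0.4929, -0.415, 0.2126]
orientation: [0.995, 0.101, -0.004, -0.003]
ft_force: [-0.7, 0.7, -0.5]
gripper_width: 0.05
grip_force: 0.0
```

Request:
carry_out(
  rows=[
    [[0,0,0],[0,0,0],5.0],
    [[0,0,0],[0,0,0],5.0],
    [[0,0,0],[0,0,0],5.0],
    [[0,0,0],[0,0,0],5.0],
  ],
)

```text
clock: 14.53
tcp_pos: [0.4946, -0.4186, 0.2214]
orientation: [0.995, 0.1, 0.0, 0.003]
ft_force: [-0.3, -0.7, 0.2]
gripper_width: 0.0499
grip_force: 0.0
```

```bash
python3 - <<'E'
from go import *
go(.4936,-.4183,.176,11.4)
f=grab(robot,'scene')
cv2.imwrite('pics/s6.png',cv2.resize(f['image'][120:230,170:320],None,fx=5,fy=5,interpolation=cv2.INTER_CUBIC)[...,::-1])
E
```

```text
t 14.5333 turn deg [ 0.3  -0.02  0.04] shift cm after turn [-0.09 -0.05  4.54] shift cm now [-0.09 -0.07  4.54] w 49.9 F [-0.3 -0.7  0.2] grip 0.0
```

View pics/s6.png

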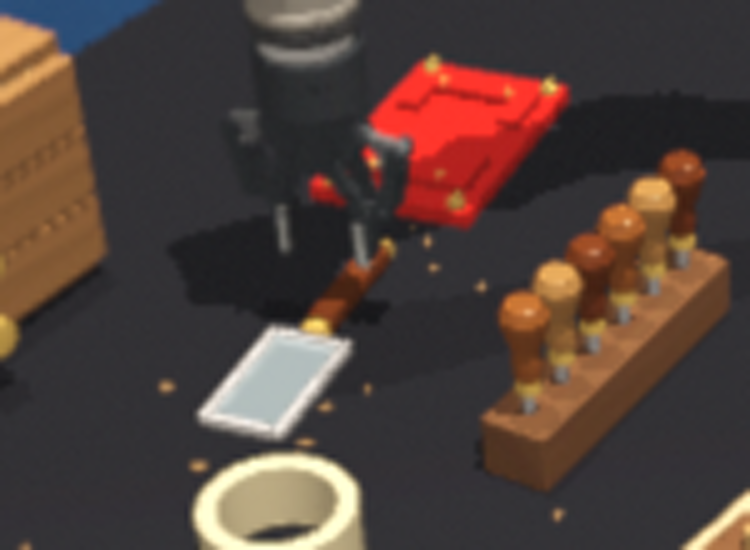

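The handle (crop (350,290)) lies below and between the open fingers (tips at (284,248) and (362,258)). Descend and grip.

Request:
carry_out(
  rows=[
    [[-0.1,-0.05,1],[0.3,0,0],5.0],
    [[0,0,1.5],[0,0,0],5.0],
    [[0,0,1],[0,0,0],5.0],
    [[0,0,0.6],[0,0,0],5.0],
    [[0,0,0.3],[0,0,0],5.0],
    [[0,0,0],[0,0,0],4.5],
    [[0,0,0],[0,0,0],4.0],
    [[0,0,0],[0,0,0],3.5],
  ],
)

```text
clock: 15.25
tcp_pos: [0.4919, -0.4183, 0.1748]
orientation: [0.995, 0.099, -0.002, -0.002]
ft_force: [-0.0, -0.2, 1.2]
gripper_width: 0.0354
grip_force: 0.0
```

```bash
python3 go.py .4936 -.4183 .176 11.4
```

```text
t 15.25 turn deg [-0.19  0.16 -0.03] shift cm after turn [ 0.16  0.03 -0.12] shift cm now [ 0.16  0.03 -0.12] w 35.4 F [-0.  -0.2  1.2] grip 0.0
```

Raise 1 mm, then close gently.

Request:
carry_out(
  rows=[
    [[0.1,0,-0.1],[0,0,0],3.2],
    [[0,0,0],[0,0,0],2.8],
    [[0,0,0],[0,0,0],2.4],
    [[0,0,0],[0,0,0],2.0],
    [[0,0,0],[0,0,0],1.6],
    [[0,0,0],[0,0,0],1.0],
    [[0,0,0],[0,0,0],0.5],
    [[0,0,0],[0,0,0],0.5],
    [[0,0,0],[0,0,0],0.5],
    [[0,0,0],[0,0,0],0.5],
  ],
)

```text
clock: 16.08
tcp_pos: [0.4929, -0.4184, 0.1761]
orientation: [0.995, 0.099, -0.001, -0.001]
ft_force: [-0.4, -1.4, 5.2]
gripper_width: 0.0182
grip_force: 61.0
```

```bash
python3 go.py .4936 -.4183 .426 11.4
```

```text
t 16.0833 turn deg [-0.15  0.15 -0.04] shift cm after turn [ 7.000e-02  1.000e-02 -2.499e+01] shift cm now [  0.    -0.06 -24.99] w 18.2 F [-0.4 -1.4  5.2] grip 61.0
```

Request:
carry_out(
  rows=[
    [[0,0,-0.5],[0,0,0],0.5],
    [[0,0,-1],[0,0,0],0.5],
    [[0,0,-2],[0,0,0],0.5],
    [[0,0,-3],[0,0,0],0.5],
    [[0,0,-3],[0,0,0],0.5],
    [[0,0,-3],[0,0,0],0.5],
    [[0,0,-3],[0,0,0],0.5],
    [[0,0,-3],[0,0,0],0.5],
    [[0,0,-3],[0,0,0],0.5],
    [[0,0,-2],[0,0,0],0.5],
    [[0,0,-1],[0,0,0],0.5],
    [[0,0,0],[0,0,0],0.5],
  ],
)

```text
clock: 17.08
tcp_pos: [0.494, -0.4186, 0.4229]
orientation: [0.995, 0.099, -0.0, -0.001]
ft_force: [0.6, 0.4, -1.8]
gripper_width: 0.0185
grip_force: 60.3
```

Request:
carry_out(
  rows=[
    [[0,0,0],[0,0,2],0.5],
    [[0,0,0],[0,0,4],0.5],
    [[0,0,0],[0,0,5],0.5],
    [[0,0,0],[0,0,4],0.5],
    [[0,0,0],[0,0,2.1],0.5],
    [[0,0,0],[0,0,0],0.5],
    [[0,0,0],[0,0,0],0.5],
  ],
)

```text
clock: 17.67
tcp_pos: [0.4934, -0.4184, 0.4178]
orientation: [0.999, -0.049, -0.004, -0.003]
ft_force: [0.2, -1.2, -1.4]
gripper_width: 0.0183
grip_force: 60.2
```

```bash
python3 go.py .4458 .0186 .41 -5.75
```

```text
t 17.6667 turn deg [-0.32  0.5   0.09] shift cm after turn [ -9.11 -43.     0.78] shift cm now [ -9.04 -43.01   1.1 ] w 18.3 F [ 0.2 -1.2 -1.4] grip 60.2
```

Request:
carry_out(
  rows=[
    [[-0.4,-2,0],[0,0,0],0.5],
    [[-0.6,-3,0],[0,0,0],0.5],
    [[-0.8,-3.7,0],[0,0,0],0.5],
    [[-0.8,-3.7,0],[0,0,0],0.5],
    [[-0.8,-3.7,0],[0,0,0],0.5],
    [[-0.8,-3.7,0],[0,0,0],0.5],
    [[-0.8,-3.7,0],[0,0,0],0.5],
    [[-0.8,-3.7,0],[0,0,0],0.5],
    [[-0.8,-3.7,0],[0,0,0],0.5],
    [[-0.8,-3.7,0],[0,0,0],0.5],
    [[-0.7,-3.7,0],[0,0,0],0.5],
    [[-0.6,-3,0],[0,0,0],0.5],
  ],
)

```text
clock: 18.67
tcp_pos: [0.4472, 0.0041, 0.4213]
orientation: [0.999, -0.048, -0.003, -0.002]
ft_force: [0.6, -0.8, -1.6]
gripper_width: 0.0182
grip_force: 60.2
```

Request:
carry_out(
  rows=[
    [[-0.2,-1.7,0],[0,0,0],0.5],
    [[0,0,0],[0,0,0],0.5],
    [[0,0,2],[0,0,0],0.5],
    [[0,0,3],[0,0,0],0.5],
    [[0,0,3],[0,0,0],0.5],
    [[0,0,2],[0,0,0],0.5],
    [[0,0,1],[0,0,0],0.5],
    [[0,0,0],[0,0,0],0.5],
    [[0,0,0],[0,0,0],0.5],
    [[0,0,0],[0,0,0],0.5],
    [[0,0,0],[0,0,0],0.5],
    [[0,0,0],[0,0,0],0.5],
  ],
)

```text
clock: 19.67
tcp_pos: [0.4482, 0.0184, 0.3132]
orientation: [0.999, -0.05, -0.001, -0.002]
ft_force: [0.6, -0.0, -0.5]
gripper_width: 0.0185
grip_force: 60.2
```

```bash
python3 - <<'E'
from go import *
go(.4458,.0186,.236,-5.75)
f=grab(robot,'scene'); g=grab(robot,'top')
a=cv2.resize(f['image'][165:260,280:390],None,fx=4,fy=4,interpolation=cv2.INTER_CUBIC); b=cv2.resize(g['image'][155:250,255:345],None,fx=4,fy=4,interpolation=cv2.INTER_CUBIC)
cv2.imwrite('pics/s7.png',np.hstack([a,b])[...,::-1])
E
```

```text
t 19.6667 turn deg [-0.19  0.11  0.02] shift cm after turn [-0.25  0.    7.72] shift cm now [-0.23  0.03  7.72] w 18.5 F [ 0.6 -0.  -0.5] grip 60.2
```

View pics/s7.png

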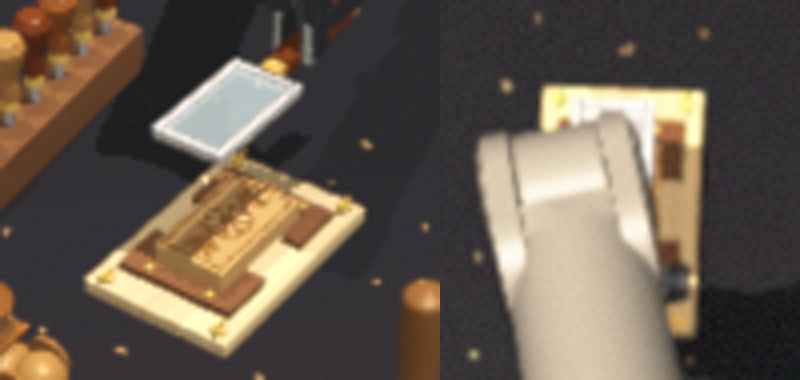

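The magnifier is held over the tile, lens at crop (228,108), tile at (235,235), with a clear gap. Now check its level and centring numerically.

```bash
python3 - <<'E'
from go import *
f=dict(np.load('f_scene.npz')); H,S,V=hsv(f)
x0,y0,x1,y1=315,177,358,206
m=np.zeros(V.shape,np.uint8); m[y0:y1,x0:x1]=((V>95)&(S<70))[y0:y1,x0:x1]
c=max(cv2.findContours(m,cv2.RETR_EXTERNAL,cv2.CHAIN_APPROX_NONE)[0],key=cv2.contourArea)
print(cv2.boundingRect(c),cv2.contourArea(c))
h=cv2.convexHull(c); ap=cv2.approxPolyN(h,4).reshape(-1,2) ; print(ap.tolist())
s=robot.observe(); z0=s['tcp_pos'][2]-.176; t=s['tcp_pos'][:2]*1000
u=np.array([np.cos(np.radians(-5.75)),np.sin(np.radians(-5.75))]); n=np.array([-u[1],u[0]])
for z in(z0,z0+.005,z0+.01):
    p=ray(f,ap,z)[:,:2]*1000-t; print(round(z,3),np.c_[p@u,p@n].round(1).tolist(),'ctr',(p.mean(0)@u).round(1),(p.mean(0)@n).round(1))
E
```

```text
(318, 179, 38, 27) 515.0
[[357, 186], [335, 206], [315, 197], [338, 179]]
0.137 [[24.2, 27.4], [146.8, 29.4], [145.3, -43.9], [26.9, -41.2]] ctr 85.8 -7.1
0.142 [[30.3, 31.0], [152.2, 33.0], [150.7, -39.9], [33.0, -37.2]] ctr 91.5 -3.3
0.147 [[36.4, 34.6], [157.6, 36.6], [156.1, -35.9], [39.1, -33.2]] ctr 97.3 0.5
```

Lens outline (≈110 × 62 plus blur) shows no twist or sag, and its centre is 96 mm from the grip as predicted. Descend.

Request:
carry_out(
  rows=[
    [[-0.2,0,1],[0,0,0],0.5],
    [[0,0,1.5],[0,0,0],0.5],
    [[0,0,1.5],[0,0,0],0.5],
    [[0,0,1],[0,0,0],0.5],
    [[0,0,1],[0,0,0],0.5],
    [[0,0,0.5],[0,0,0],0.5],
    [[0,0,0],[0,0,0],0.5],
    [[0,0,0],[0,0,0],0.5],
    [[0,0,0],[0,0,0],0.5],
    [[0,0,0],[0,0,0],0.5],
  ],
)

```text
clock: 20.6
tcp_pos: [0.4457, 0.0189, 0.2476]
orientation: [0.999, -0.05, -0.002, -0.002]
ft_force: [-0.1, 0.2, -0.9]
gripper_width: 0.0187
grip_force: 60.2
```

```bash
python3 - <<'E'
from go import *
go(.4458,.0186,.235,-5.75)
f=grab(robot,'scene'); H,S,V=hsv(f)
s=robot.observe(); z0=s['tcp_pos'][2]-.176; t=s['tcp_pos'][:2]*1000
x0,y0,x1,y1=305,185,375,240
m=np.zeros(V.shape,np.uint8); m[y0:y1,x0:x1]=((V>95)&(S<60))[y0:y1,x0:x1]
m=cv2.morphologyEx(m,cv2.MORPH_OPEN,np.ones((2,2),np.uint8))
c=max(cv2.findContours(m,cv2.RETR_EXTERNAL,cv2.CHAIN_APPROX_NONE)[0],key=cv2.contourArea)
ap=cv2.approxPolyN(cv2.convexHull(c),4).reshape(-1,2); print(cv2.contourArea(c),ap.tolist())
u=np.array([np.cos(np.radians(-5.75)),np.sin(np.radians(-5.75))]); n=np.array([-u[1],u[0]])
p=ray(f,ap,z0+.008)[:,:2]*1000-t; print(np.c_[p@u,p@n].round(1).tolist(),'ctr',(p.mean(0)@u).round(1),(p.mean(0)@n).round(1))
E
```

```text
t 20.6 turn deg [-0.19  0.19  0.02] shift cm after turn [0.01 0.03 1.26] shift cm now [0.01 0.03 1.26] w 18.7 F [-0.1  0.2 -0.9] grip 60.2
489.0 [[358, 204], [336, 224], [317, 215], [340, 196]]
[[36.9, 40.5], [157.5, 39.8], [155.8, -30.9], [34.8, -28.4]] ctr 96.3 5.2
```

Request:
carry_out(
  rows=[
    [[0,0,0.4],[0,0,0],0.5],
    [[0,0,0.5],[0,0,0],0.5],
    [[0,0,0.3],[0,0,0],0.5],
    [[0,0,0],[0,0,0],0.5],
    [[0,0,0],[0,0,0],0.5],
    [[0,0,0],[0,0,0],0.5],
    [[0,0,0],[0,0,0],0.5],
    [[0,0,0],[0,0,0],0.5],
  ],
)

```text
clock: 21.32
tcp_pos: [0.4453, 0.0189, 0.235]
orientation: [0.999, -0.05, -0.002, -0.002]
ft_force: [-0.1, 0.9, -2.0]
gripper_width: 0.0186
grip_force: 60.2
```

```bash
python3 - <<'E'
from go import *
go(.4458,.0186,.235,-5.75)
s=robot.observe(); z0=s['tcp_pos'][2]-.176; t=s['tcp_pos'][:2]*1000
u=np.array([np.cos(np.radians(-5.75)),np.sin(np.radians(-5.75))]); n=np.array([-u[1],u[0]])
for thr in(50,60,70):
    f=grab(robot,'scene'); im=cv2.resize(f['image'][185:245,300:380],None,fx=4,fy=4,interpolation=cv2.INTER_CUBIC)
    h=cv2.cvtColor(im,cv2.COLOR_RGB2HSV); m=((h[...,2]>105)&(h[...,1]<thr)).astype(np.uint8)
    m=cv2.morphologyEx(m,cv2.MORPH_OPEN,np.ones((6,6),np.uint8))
    c=max(cv2.findContours(m,cv2.RETR_EXTERNAL,cv2.CHAIN_APPROX_NONE)[0],key=cv2.contourArea)
    ap=(cv2.approxPolyN(cv2.convexHull(c),4).reshape(-1,2)+.5)/4-.5+[300,185]
    p=ray(f,ap,z0+.008)[:,:2]*1000-t; print(thr,np.c_[p@u,p@n].round(1).tolist(),'ctr',(p.mean(0)@u).round(1),(p.mean(0)@n).round(1))
E
```

```text
t 21.3167 turn deg [-0.18  0.27  0.01] shift cm after turn [0.05 0.02 0.  ] shift cm now [0.05 0.02 0.  ] w 18.6 F [-0.1  0.9 -2. ] grip 60.2
50 [[36.5, 36.6], [155.9, 35.6], [153.1, -33.7], [35.2, -33.3]] ctr 95.2 1.3
60 [[36.1, 37.2], [156.4, 35.0], [154.5, -33.6], [33.6, -33.4]] ctr 95.2 1.3
70 [[36.1, 37.2], [156.9, 36.3], [154.5, -33.6], [33.6, -33.4]] ctr 95.3 1.6
```

The lens is centred, square and about 2 cm above the carving. Hand in.

```bash
python3 -c "
from rig import robot
print(robot.finish_job())"
```

```text
the job is handed in; nothing more can be done
None
```

The job is handed in with no verdict returned: by my measurements the rosette tile sits flat and square in the pocket, let go. The magnifier is held level and centred (within about 3 mm) some 2 cm above the carving.

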